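# Sort the carving chisels and bring the magnifier over the stone

### The arm

A 7-joint arm with a two-finger parallel gripper is mounted at the origin on the work surface. World frame = base frame: x ahead of the robot, y to its left, z up, the work surface at z = 0. Lengths are in m, angles in rad, forces in N, time in s.
With the tool pointing down it reaches from about 0.35 to 0.9 m from the base axis. Payload 7.2 kg.
Tool frame: the origin (TCP) lies midway between the tips of the shut fingers; the grasp point (between the pads) lies env.tcp_to_grasp behind it (env.tcp_to_grasp is the distance from the TCP to the grasp point, in m); z points along the fingers, y is the line along which they close (so a half turn about z gives the same grasp; the last joint's range is limited). The gripper opens to 85 mm and grips with 20 to 120 N. Pads are 22 mm wide; open, the fingers measure 114 mm over their backs; the gripper's body (76 mm by 85 mm) begins 54 mm behind the grasp point. The pads swing forward as they close: fully open they stand 13 mm farther back than shut.
Start: joints at [1.14, 0.411, -0.013, 1.596, 0.006, 1.134, -0.082], TCP at [0.222, -0.584, 0.231] pointing down, gripper open.
Joint ranges: [-2.95, 2.95], [-0.29, 1.99], [-1.47, 1.44], [0.14, 2.54], [-1.03, 4.17], [0.13, 1.85], [-2.86, 2.86]. Speed limits (rad/s): [2.39, 2.39, 3.01, 3.01, 3.14, 3.14, 3.14].

### API

Orientations are given as a unit quaternion [x, y, z, w].
In Python, from bench import env gives the robot as it stands.
- The arm moves only by the shell command python3 -m creep 'ROWS'. ROWS is JSON, a list of rows, each an object of numbers: "wx", "wy", "wz": the turn, a rotation vector about the tool's x, y, z in degrees; "x", "y", "z": the shift along the tool's x, y, z in cm; "grip": the opening, from 0 (shut) to 1 (fully open). In form: [{"wx": .., "wy": .., "wz": .., "x": .., "y": .., "z": .., "grip": ..}, ...]. A call has 1 to 8 rows; each row shifts and turns the commanded pose from where the row before left it, along the tool's axes as they then stand; what a row does not reach is not made up. A row lasts 1/10 s, in which the tool goes at most 50 mm and 8.59 degrees, less where a joint would pass 70% of its speed; a pose out of reach is approached as far as the arm can. A call is refused whole if a number of a shift passes 5 or a number of a turn 8.59, either way. A call with a gripper value outside its range is refused whole. The fingers move at their own pace and stop on an object; the grip force is fixed at half the most. Time passes only in rows, so rows that do not move let the fingers close. It gives the time, the measured TCP pose, the force, the opening and the grip force at its end, in the units of the state.
- env.read_state(): the state, without advancing time (a new reading comes with each control period).
- env.read_camera(name): name is "side" or "top"; returns the picture (420x560x3 uint8, red, green, blue); there is no depth.
- env.camera_info(name): a dict with "camera_matrix" (3x3 intrinsics, pixels), "R" (3x3) and "t" (3): a world point X has camera coordinates R X + t. Camera axes: x right, y down, z forward; pixel columns grow to the right and rows downward; lengths in m; the calibration is good to about 2 mm. A picture is of the moment at which its call begins. camera_info takes no time and is no camera call.
- env.job_done(): hands the job in; it is judged then, once.
The state is a dict: "t": time; "q": joint angles; "qd": joint speeds; "effort": joint torques, N m; "tcp_pos": TCP position; "tcp_rot": TCP orientation; "force": force on the tool from outside, world axes, zero at the start; "ft_torque": the same for the moment, N m; "finger_gap": opening from 0.0 (shut) to 1.0 (fully open); "gripper_force": force on a finger pad.
Only numpy, scipy, OpenCV 4.12 (cv2) and the standard library are available. Lean on these libraries where they do the work, as an engineer would, in place of code of your own. Each camera call takes 0.05 s, during which the arm holds its last target. There are 200 camera calls.

### The job

Clear the carving mat: put each chisel in the tray whose lining has the colour of its handle, lying flat on the tray floor, and set it down rather than drop it, because the edges chip. When all three chisels are put away, swing the stiff magnifier lamp arm by its orange knob until the lens is centred above the round stone, and leave it there. Do not move the stone, teapot or yellow box.

Things in the scene. Friction and masses are not known exactly. Their poses are not given: they have to be found in the camera images.
- chisel_red_a: Carving chisel, 160 mm long, red box-shaped plastic handle, steel blade; 70 to 140 g. Origin at mid-length and mid-thickness (14 mm above the table while on the mat). x axis towards the blade tip: handle from x = -80 to +20 mm (24 mm wide along y, 22 thick along z), thin shaft and 16 mm wide blade on to +80 mm. Balanced near x = -20 mm. Lies flat, blade to the robot's left or right.
- chisel_red_b: Carving chisel, 160 mm long, red box-shaped plastic handle, steel blade; 70 to 140 g. Origin at mid-length and mid-thickness (14 mm above the table while on the mat). x axis towards the blade tip: handle from x = -80 to +20 mm (24 mm wide along y, 22 thick along z), thin shaft and 16 mm wide blade on to +80 mm. Balanced near x = -20 mm. Lies flat, blade to the robot's left or right.
- chisel_blue: Carving chisel, 160 mm long, blue box-shaped plastic handle, steel blade; 70 to 140 g. Origin at mid-length and mid-thickness (14 mm above the table while on the mat). x axis towards the blade tip: handle from x = -80 to +20 mm (24 mm wide along y, 22 thick along z), thin shaft and 16 mm wide blade on to +80 mm. Balanced near x = -20 mm. Lies flat, blade to the robot's left or right.
- tray_red: Low wooden tray fixed on the table, red floor lining and red strips on its long outer sides. Outer 150 mm (x) by 200 mm (y), 28 mm high; walls 5 mm, inner floor 140 x 190 mm, 6 mm above the table. Origin at the centre of its underside. Room for two chisels side by side along y.
- tray_blue: Low wooden tray fixed on the table, blue floor lining and blue strips on its long outer sides. Outer 150 mm (x) by 200 mm (y), 28 mm high; walls 5 mm, inner floor 140 x 190 mm, 6 mm above the table. Origin at the centre of its underside. Room for two chisels side by side along y.
- lamp_base: Fixed foot of the magnifier lamp: black disc 110 mm across with an upright aluminium post, its top cap 206 mm above the table. Origin on the table on the post's axis, which is the vertical axis that the lamp arm turns about. Its x axis is the direction of the lamp arm at joint value 0.
- lamp_arm (a joint): Angle of the lamp arm about the post, rad, counter-clockwise from above positive, range -1.4 to 0.7; 0 is along lamp_base's x axis. A stiff joint (about 0.6 N m) that stays where it is left. The aluminium arm is 18 mm wide, its top 196 mm above the table.
- lamp_knob (a point): Centre of the top face of the orange upright round knob on the lamp arm, 24 mm diameter, 55 mm tall (196 to 251 mm above the table), 145 mm from the post's axis.
- lens (a point): Centre of the round lens (white ring 104 mm across, clear glass, 178 to 198 mm above the table) at the end of the lamp arm, 220 mm from the post's axis.
- stone: Round grey-green stone blank, 120 mm diameter, 30 mm high, 0.9 kg, loose on the table, with a pale disc on top. Origin at the centre of its underside.
- teapot: Loose brown clay teapot, 84 mm body diameter, about 130 mm over spout (+y) and handle, 75 mm tall. Origin at the centre of its underside. Bystander.
- seal_box: Loose yellow box with a red top and a stone seal on it, 80 x 110 mm, 41 mm high. Origin at the centre of its underside. Bystander.

How it is judged:
By the outcome, as a careful person would: the job done as asked, in the order asked, and still so for the second after the job is handed in, with the robot touching nothing.
It also fails if it takes over 72 s, if anything falls off the work surface, if the arm or the gripper's body presses on something with over 40 N, if the wrist force passes 120 N, or if a joint passes its speed limit or range.

## Working session

There is one attempt and no reset: what is moved stays moved. The work goes in short steps, Python scripts to look and compute and a shell command to move; the robot and the scene stay as the last step left them, time stands still between calls to the robot, and variables do not carry over. Pictures are saved under pics/ and viewed, at most 10 in all, crops included, and the job is handed in when it is done.

```bash
mkdir -p pics; ls; python3 - <<'E'
from bench import env
import cv2
for n in("top","side"):
    cv2.imwrite(f"pics/{n}0.png",env.read_camera(n)[:,:,::-1]); i=env.camera_info(n); print(n,i)
s=env.read_state();print(s,env.tcp_to_grasp)
E
```

```text
pics
top {'camera_matrix': array([[541.20439383,   0.        , 289.61958353],
       [  0.        , 541.20439383, 203.51808679],
       [  0.        ,   0.        ,   1.        ]]), 'R': array([[-0.00849969, -0.99996037,  0.00264788],
       [-0.97889096,  0.00777979, -0.20423508],
       [ 0.20420639, -0.00432792, -0.97891829]]), 't': array([0.03188309, 0.60592983, 1.4532687 ])}
side {'camera_matrix': array([[386.96121772,   0.        , 288.21713757],
       [  0.        , 386.96121772, 211.78953997],
       [  0.        ,   0.        ,   1.        ]]), 'R': array([[-0.94809194, -0.31799442, -0.00110441],
       [-0.16515867,  0.49537814, -0.8528324 ],
       [ 0.27174304, -0.80838113, -0.52218356]]), 't': array([0.5593917 , 0.19833103, 0.94159825])}
{'t': 0.1, 'q': array([ 1.1398051 ,  0.41181968, -0.01270668,  1.59694675,  0.00559414,
        1.13427054, -0.08221737]), 'qd': array([-4.96969907e-04, -7.77472022e-04,  3.36482301e-05, -8.73031039e-04,
        7.76430115e-04, -1.88697278e-04,  9.28823518e-05]), 'effort': array([ 3.78265817e-03, -6.01825476e+01,  6.84884749e-01, -3.00084865e+01,
        1.40472560e-02,  6.54641306e-03, -3.13417524e-05]), 'tcp_pos': array([ 0.22161562, -0.58393121,  0.23054289]), 'tcp_rot': array([ 9.83592689e-01,  1.80402122e-01, -1.73931732e-04, -6.82578701e-04]), 'force': array([-0.09610527,  0.39839855,  0.36835438]), 'ft_torque': array([ 0.02458369, -0.02458326,  0.0491028 ]), 'gripper_force': 0.0, 'finger_gap': 1.0015720446699656} 0.0187
```

View pics/top0.png

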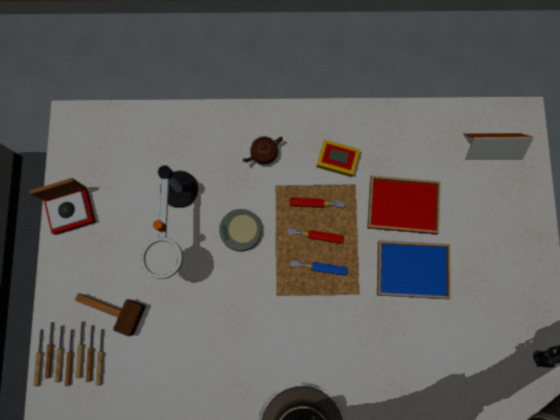

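View pics/side0.png

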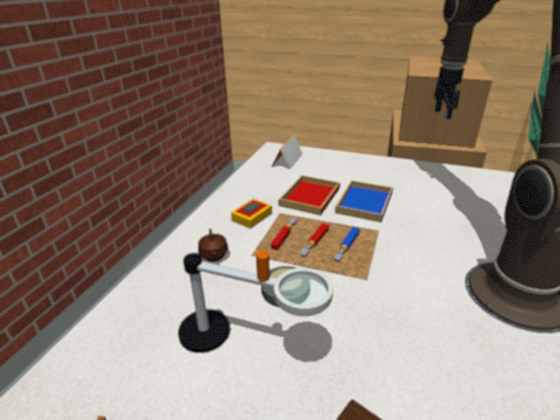

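The top view has +x up and +y left. Chisels on the mat are at rows 203 (red, blade right), 237 (red, blade left) and 268 (blue, blade left). The red tray is at (404,205), the blue tray at (414,270), the stone at (241,230), and the lamp post, knob and lens at (166,172), (158,226) and (163,259). The side view agrees with this.

```bash
cat > h.py <<'E'
from bench import env
import cv2, numpy as np
from scipy.spatial.transform import Rotation as Rot
def ray(n,uv,z):
    i=env.camera_info(n);K,R,t=i["camera_matrix"],i["R"],i["t"]
    c=-R.T@t; d=R.T@np.linalg.solve(K,np.r_[uv,1.]); return c+d*(z-c[2])/d[2]
def px(n,X):
    i=env.camera_info(n);p=i["camera_matrix"]@(i["R"]@np.array(X)+i["t"]);return p[:2]/p[2]
def mask(im,h0,h1,s=120,v=60):
    hsv=cv2.cvtColor(im,cv2.COLOR_RGB2HSV)
    if h0>h1: return cv2.inRange(hsv,(h0,s,v),(180,255,255))|cv2.inRange(hsv,(0,s,v),(h1,255,255))
    return cv2.inRange(hsv,(h0,s,v),(h1,255,255))
def blobs(m,amin=60):
    for c in cv2.findContours(m,cv2.RETR_EXTERNAL,cv2.CHAIN_APPROX_NONE)[0]:
        if cv2.contourArea(c)>amin: yield c
def outline(n,c,z):   # world rect of contour on plane z: centre, size, angle of long side
    P=np.array([ray(n,p,z)[:2] for p in c[:,0]+0.0],np.float32)
    (x,y),(w,h),a=cv2.minAreaRect(P*1000)
    if w<h: w,h,a=h,w,a+90
    return np.round([x,y,w,h,(a+90)%180-90],1)
def tool():
    s=env.read_state();r=Rot.from_quat(s["tcp_rot"]).as_matrix()
    return s,r
E
python3 - <<'E'
from h import *
im=env.read_camera("top")
for nm,a,b,z in(("red",172,6,.025),("blue",100,130,.025),("orange",6,18,.251)):
    for c in blobs(mask(im,a,b,150,50),40):
        u=c[:,0].mean(0); zz=.006 if cv2.contourArea(c)>2000 else z
        print(nm,u.round(),cv2.contourArea(c),outline("top",c,zz))
im2=env.read_camera("side")
for c in blobs(mask(im2,5,18,190,90),80): print("side orange",c[:,0].mean(0),c[:,0].min(0),c[:,0].max(0))
g=cv2.cvtColor(im,cv2.COLOR_RGB2HSV)
# pale disc on stone
m=cv2.inRange(g,(18,35,110),(40,140,255)); m[:,:215]=0;m[:,268:]=0;m[:205]=0;m[255:]=0
for c in blobs(m,100): print("disc",cv2.minEnclosingCircle(c),outline("top",c,.03))
cv2.imwrite("pics/crop1.png",cv2.resize(im[150:300,120:460,::-1],None,fx=2.35,fy=2.35,interpolation=cv2.INTER_CUBIC))
E
```

```text
red [325. 236.] 225.0 [518.  -73.9  96.7  22.6  80. ]
red [306. 202.] 226.0 [618.1 -21.8  94.9  23.5  89.5]
red [ 77. 215.] 225.0 [598.2 659.5 119.5 101.8 -72.7]
red [404. 204.] 2788.0 [ 613.8 -305.8  185.4  136.    84.4]
red [338. 156.] 464.0 [ 754.3 -117.1   83.6   54.1   73.5]
blue [329. 268.] 220.0 [427.5 -82.8  96.   21.1  80.8]
blue [413. 269.] 3017.5 [ 425.  -323.3  184.1  136.6   86.5]
orange [ 68. 368.] 83.0 [ 1.852e+02  5.391e+02  7.060e+01  8.300e+00 -5.000e-01]
orange [ 89. 364.] 84.5 [ 1.936e+02  4.917e+02  7.080e+01  8.400e+00 -4.000e-01]
orange [ 48. 361.] 69.5 [201.1 586.3  71.    8.   -0.6]
orange [131. 315.] 52.0 [303.1 402.5  55.2  13.9 -29.4]
orange [101. 306.] 270.5 [323.  477.4 116.6  23.7  70.5]
orange [330. 240.] 406.5 [471.8 -58.3 109.4  61.8  84.3]
orange [158. 225.] 53.5 [517.6 347.7  22.1  19.5  65.5]
orange [306. 203.] 496.0 [566.2 -14.4 121.7  85.3  67.4]
orange [ 51. 186.] 98.0 [616.3 614.8 107.3   9.9 -72.8]
orange [403. 207.] 200.5 [ 560.6 -251.2  162.7  125.    84.3]
orange [338. 156.] 574.5 [686.4 -94.4  77.4  51.8  73.4]
orange [263. 148.] 112.0 [710.4  93.   33.9  30.   -0. ]
orange [498. 135.] 124.0 [ 737.3 -496.3  153.1    7.9   89.6]
side orange [262.63235294 264.61764706] [257 251] [268 280]
side orange [250.75409836 207.93442623] [236 200] [266 216]
disc ((242.4432373046875, 228.39956665039062), 13.210450172424316) [ 5.419e+02  1.610e+02  7.170e+01  7.110e+01 -5.000e-01]
```

View pics/crop1.png

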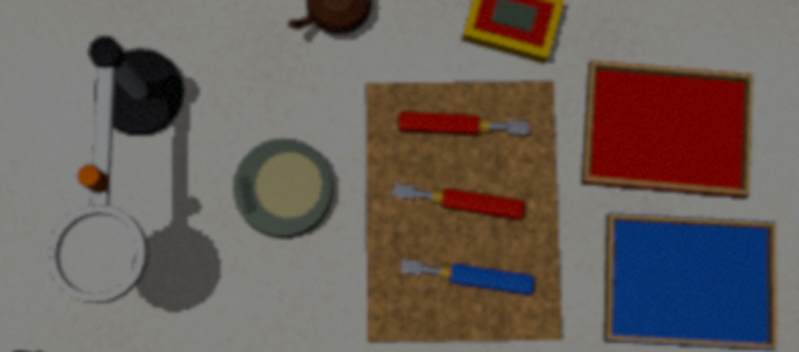

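Crop is 2.35x with origin (120,150). Stone outline centre is at crop (285,187), lamp post cap at (105,51), base disc at (140,92), knob at (89,177) and lens ring at (98,254). The chisel outlines match the known handle size (about 96x23 mm). First I turn towards the blue chisel while measuring the lamp and stone.

```bash
cat >> h.py <<'E'
def plan(xyz,yaw):  # yaw of tool x, deg; shift in tool axes after the turn
    s,r=tool(); cur=np.degrees(np.arctan2(r[1,0],r[0,0])); d=(yaw-cur+90)%180-90
    y=np.radians(cur+d); R=np.array([[np.cos(y),np.sin(y),0],[np.sin(y),-np.cos(y),0],[0,0,-1]])
    tilt=np.degrees(np.arccos(-r[2,2]))
    print("wz",round(-d,2),"shift cm",(R.T@(np.array(xyz)-s["tcp_pos"])*100).round(2),"tcp",s["tcp_pos"].round(4),"yaw",cur.round(2),"tilt",tilt.round(2),"gap",round(s["finger_gap"],3),"gf",round(s["gripper_force"],1),"F",s["force"].round(1),"t",round(s["t"],2),"q",s["q"].round(2))
def chis(c,ang,blade,off): # handle centre mm, tool point at chisel x=off (mm)
    a=np.radians(ang if blade>0 else ang+180); return (np.array(c)+(off+30)*np.array([np.cos(a),np.sin(a)]))/1000
E
python3 - <<'E'
from h import *
p=chis((427.5,-82.8),80.8,1,-22);print(p);plan([*p,.12],80.8)
im=cv2.cvtColor(cv2.imread("pics/top0.png"),cv2.COLOR_BGR2RGB)
g=cv2.cvtColor(im,cv2.COLOR_RGB2HSV); print(g[230,225],g[215,250],g[200,225],g[175,164],g[190,190])
m=cv2.inRange(g,(30,20,30),(100,255,140));m[:,:205]=0;m[:,270:]=0;m[:195]=0;m[260:]=0
for c in blobs(m,300): print("stone",cv2.minEnclosingCircle(c),outline("top",c,.015),outline("top",c,.03))
m=cv2.inRange(g,(0,0,0),(180,255,45));m[:,:145]=0;m[:,215:]=0;m[:150]=0;m[215:]=0
for c in blobs(m,50): print("post",cv2.boundingRect(c))
print("cap",ray("top",(120+105/2.35,150+51/2.35),.206),"base",ray("top",(120+140/2.35,150+92/2.35),.01))
print("knob",ray("top",(158,225),.24),"lens",ray("top",(120+98/2.35,150+254/2.35),.19))
m=mask(im,5,18,190,90)
E
```

```text
[ 0.42877905 -0.07490291]
wz -60.01 shift cm [53.57 12.3  11.08] tcp [ 0.2217 -0.5841  0.2308] yaw 20.79 tilt 0.06 gap 1.0 gf 0.0 F [-0.2  0.4  0.1] t 0.2 q [ 1.14  0.41 -0.01  1.6   0.01  1.13 -0.08]
[65 30 51] [53 33 69] [ 30   8 131] [113  49  21] [120  51   5]
stone ((240.53846740722656, 230.0), 21.063676834106445) [540.3 167.9 117.7 115.7  89.5] [537.9 166.6 116.5 114.6  89.5]
post (159, 166, 40, 41)
cap [0.66196486 0.34661407 0.206     ] base [0.6624473  0.34700162 0.01      ]
knob [0.51807266 0.34978406 0.24      ] lens [0.44245088 0.34916647 0.19      ]
```

```bash
python3 -m creep '[{"wz":-8.5,"grip":0.6},{"wz":-8.5,"grip":0.6},{"wz":-8.5,"grip":0.6},{"wz":-8.5,"grip":0.6},{"wz":-8.5,"grip":0.6},{"wz":-8.5,"grip":0.6},{"wz":-8.5,"grip":0.6},{"grip":0.6}]'
```

```text
schema error: expected keys wx, wy, wz, x, y, z, grip
```

Lamp check: post (0.662,0.347), knob radius 144 mm, lens radius 220 mm, and post to stone 217 mm. All are consistent with the given sizes. Every row needs all the keys.

```bash
python3 -m creep '[{"wx":0,"wy":0,"wz":-8.5,"x":0,"y":0,"z":0,"grip":0.6},{"wx":0,"wy":0,"wz":-8.5,"x":0,"y":0,"z":0,"grip":0.6},{"wx":0,"wy":0,"wz":-8.5,"x":0,"y":0,"z":0,"grip":0.6},{"wx":0,"wy":0,"wz":-8.5,"x":0,"y":0,"z":0,"grip":0.6},{"wx":0,"wy":0,"wz":-8.5,"x":0,"y":0,"z":0,"grip":0.6},{"wx":0,"wy":0,"wz":-8.5,"x":0,"y":0,"z":0,"grip":0.6},{"wx":0,"wy":0,"wz":-8.5,"x":0,"y":0,"z":0,"grip":0.6},{"wx":0,"wy":0,"wz":0,"x":0,"y":0,"z":0,"grip":0.6}]'; python3 -c "
from h import *
plan([.4288,-.0749,.12],80.8)"
```

```text
t: 1.0
tcp_pos: [0.2216, -0.5843, 0.231]
tcp_rot: [0.764, 0.645, 0.0, -0.0]
force: [0.1, -0.4, -0.5]
finger_gap: 0.6
gripper_force: 0.0
wz -0.4 shift cm [53.59 12.31 11.1 ] tcp [ 0.2216 -0.5843  0.231 ] yaw 80.4 tilt 0.03 gap 0.6 gf 0.0 F [ 0.1 -0.4 -0.5] t 1.0 q [ 1.29  0.42 -0.22  1.59  0.1   1.14  0.88]
```

```bash
python3 -m creep '[{"wx":0,"wy":0,"wz":-0.4,"x":3.8,"y":0.9,"z":0.5,"grip":0.6},{"wx":0,"wy":0,"wz":0,"x":3.8,"y":0.9,"z":0.5,"grip":0.6},{"wx":0,"wy":0,"wz":0,"x":3.8,"y":0.9,"z":0.5,"grip":0.6},{"wx":0,"wy":0,"wz":0,"x":3.8,"y":0.9,"z":0.5,"grip":0.6},{"wx":0,"wy":0,"wz":0,"x":3.8,"y":0.9,"z":0.5,"grip":0.6},{"wx":0,"wy":0,"wz":0,"x":3.8,"y":0.9,"z":0.5,"grip":0.6},{"wx":0,"wy":0,"wz":0,"x":3.8,"y":0.9,"z":0.5,"grip":0.6},{"wx":0,"wy":0,"wz":0,"x":3.8,"y":0.9,"z":0.5,"grip":0.6}]' >/dev/null; python3 -m creep '[{"wx":0,"wy":0,"wz":0,"x":3.8,"y":0.9,"z":1.2,"grip":0.6},{"wx":0,"wy":0,"wz":0,"x":3.8,"y":0.9,"z":1.2,"grip":0.6},{"wx":0,"wy":0,"wz":0,"x":3.8,"y":0.9,"z":1.2,"grip":0.6},{"wx":0,"wy":0,"wz":0,"x":3.8,"y":0.8,"z":1.2,"grip":0.6},{"wx":0,"wy":0,"wz":0,"x":3.8,"y":0.8,"z":1.2,"grip":0.6},{"wx":0,"wy":0,"wz":0,"x":3.8,"y":0.8,"z":1.1,"grip":0.6},{"wx":0,"wy":0,"wz":0,"x":0,"y":0,"z":0,"grip":0.6}]'; python3 -c "
from h import *
plan([.4288,-.0749,.05],80.8)"
```

```text
t: 2.5
tcp_pos: [0.4306, -0.0742, 0.1196]
tcp_rot: [0.761, 0.648, 0.001, -0.001]
force: [-1.3, -1.0, -0.3]
finger_gap: 0.602
gripper_force: 0.0
wz 0.03 shift cm [-0.1  -0.17  6.96] tcp [ 0.4306 -0.0742  0.1196] yaw 80.83 tilt 0.15 gap 0.602 gf 0.0 F [-1.3 -1.  -0.3] t 2.5 q [ 0.52  0.29 -0.53  2.13  0.2   0.78 -0.3 ]
```

```bash
python3 -m creep '[{"wx":0,"wy":0,"wz":0,"x":0,"y":0,"z":3,"grip":0.6},{"wx":0,"wy":0,"wz":0,"x":0,"y":0,"z":3,"grip":0.6},{"wx":0,"wy":0,"wz":0,"x":0,"y":0,"z":2.5,"grip":0.6},{"wx":0,"wy":0,"wz":0,"x":0,"y":0,"z":1.5,"grip":0.6},{"wx":0,"wy":0,"wz":0,"x":0,"y":0,"z":1,"grip":0.6},{"wx":0,"wy":0,"wz":0,"x":0,"y":0,"z":0,"grip":0.6},{"wx":0,"wy":0,"wz":0,"x":0,"y":0,"z":0,"grip":0.6}]'; python3 - <<'E'
from h import *
plan([.4288,-.0749,.05],80.8)
a=env.read_camera("side");u,v=px("side",[.43,-.075,.02]).astype(int);print(u,v)
cv2.imwrite("pics/s1.png",cv2.resize(a[v-70:v+50,u-80:u+80,::-1],None,fx=4,fy=4))
E
```

```text
t: 3.2
tcp_pos: [0.4298, -0.0795, 0.0107]
tcp_rot: [0.763, 0.647, 0.0, 0.0]
force: [0.5, 0.3, 0.2]
finger_gap: 0.599
gripper_force: 0.0
wz -0.19 shift cm [ 0.44 -0.17 -3.93] tcp [ 0.4298 -0.0795  0.0107] yaw 80.61 tilt 0.02 gap 0.599 gf 0.0 F [0.5 0.3 0.2] t 3.2 q [ 0.42  0.48 -0.42  2.21  0.39  0.52 -0.46]
349 237
```

View pics/s1.png

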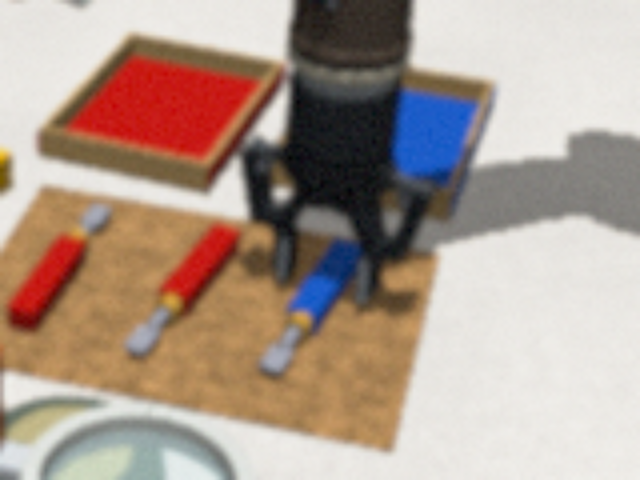

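The fingers (at (283,265) and (367,290) in the crop) straddle the blue handle, with clearance on both sides. I go a little lower, close and lift.

```bash
python3 -m creep '[{"wx":0,"wy":0,"wz":0,"x":0.3,"y":0,"z":0.3,"grip":0.6},{"wx":0,"wy":0,"wz":0,"x":0,"y":0,"z":0,"grip":0.1},{"wx":0,"wy":0,"wz":0,"x":0,"y":0,"z":0,"grip":0.1},{"wx":0,"wy":0,"wz":0,"x":0,"y":0,"z":0,"grip":0.1},{"wx":0,"wy":0,"wz":0,"x":0,"y":0,"z":0,"grip":0.1},{"wx":0,"wy":0,"wz":0,"x":0,"y":0,"z":0,"grip":0.1}]';  python3 -c "
from h import *
plan([.4288,-.0749,.05],80.8)"
```

```text
t: 3.85
tcp_pos: [0.4303, -0.0764, 0.0078]
tcp_rot: [0.762, 0.647, 0.0, 0.0]
force: [-2.1, 0.3, 5.7]
finger_gap: 0.27
gripper_force: 59.1
wz -0.11 shift cm [ 0.12 -0.17 -4.22] tcp [ 0.4303 -0.0764  0.0078] yaw 80.69 tilt 0.05 gap 0.27 gf 59.1 F [-2.1  0.3  5.7] t 3.85 q [ 0.41  0.49 -0.41  2.21  0.39  0.52 -0.47]
```

```bash
python3 -m creep '[{"wx":0,"wy":0,"wz":0,"x":0,"y":0,"z":-1,"grip":0.1},{"wx":0,"wy":0,"wz":0,"x":0,"y":0,"z":-2.5,"grip":0.1},{"wx":0,"wy":0,"wz":-1.9,"x":0,"y":0,"z":-2.5,"grip":0.1},{"wx":0,"wy":0,"wz":-2,"x":0,"y":0,"z":-2.5,"grip":0.1},{"wx":0,"wy":0,"wz":-2,"x":0,"y":0,"z":-1.5,"grip":0.1},{"wx":0,"wy":0,"wz":0,"x":0,"y":0,"z":0,"grip":0.1}]';  python3 -c "
from h import *
plan([.4236,-.3468,.06],86.5)"
```

```text
t: 4.45
tcp_pos: [0.4313, -0.0767, 0.1096]
tcp_rot: [0.728, 0.686, 0.001, 0.002]
force: [0.3, -0.2, -0.8]
finger_gap: 0.263
gripper_force: 58.9
wz 0.09 shift cm [-27.01   0.88   4.96] tcp [ 0.4313 -0.0767  0.1096] yaw 86.59 tilt 0.24 gap 0.263 gf 58.9 F [ 0.3 -0.2 -0.8] t 4.45 q [ 0.54  0.31 -0.56  2.14  0.24  0.75 -0.23]
```

```bash
python3 -m creep '[{"wx":0,"wy":0,"wz":0,"x":-3,"y":0.1,"z":0,"grip":0.1},{"wx":0,"wy":0,"wz":0,"x":-4,"y":0.1,"z":0,"grip":0.1},{"wx":0,"wy":0,"wz":0,"x":-4.5,"y":0.1,"z":0,"grip":0.1},{"wx":0,"wy":0,"wz":0,"x":-4.5,"y":0.1,"z":0,"grip":0.1},{"wx":0,"wy":0,"wz":0,"x":-4.5,"y":0.1,"z":0,"grip":0.1},{"wx":0,"wy":0,"wz":0,"x":-4,"y":0.2,"z":0.5,"grip":0.1},{"wx":0,"wy":0,"wz":0,"x":-2.5,"y":0.2,"z":0.5,"grip":0.1},{"wx":0,"wy":0,"wz":0,"x":0,"y":0,"z":0,"grip":0.1}]';  python3 -c "
from h import *
plan([.4236,-.3468,.06],86.5)"
```

```text
t: 5.25
tcp_pos: [0.4209, -0.3503, 0.0955]
tcp_rot: [0.73, 0.683, -0.001, -0.001]
force: [0.9, 0.3, -1.2]
finger_gap: 0.266
gripper_force: 58.9
wz -0.3 shift cm [0.36 0.24 3.55] tcp [ 0.4209 -0.3503  0.0955] yaw 86.2 tilt 0.11 gap 0.266 gf 58.9 F [ 0.9  0.3 -1.2] t 5.25 q [ 0.94  0.48 -0.43  1.9   0.27  0.82  0.3 ]
```

```bash
python3 -m creep '[{"wx":0,"wy":0,"wz":-0.3,"x":0.3,"y":0.2,"z":2,"grip":0.1},{"wx":0,"wy":0,"wz":0,"x":0,"y":0,"z":2.5,"grip":0.1},{"wx":0,"wy":0,"wz":0,"x":0,"y":0,"z":2,"grip":0.1},{"wx":0,"wy":0,"wz":0,"x":0,"y":0,"z":1,"grip":0.1},{"wx":0,"wy":0,"wz":0,"x":0,"y":0,"z":0.5,"grip":0.1},{"wx":0,"wy":0,"wz":0,"x":0,"y":0,"z":0,"grip":0.1},{"wx":0,"wy":0,"wz":0,"x":0,"y":0,"z":0,"grip":0.1}]';  python3 - <<'E'
from h import *
plan([.4236,-.3468,.0108],86.5)
a=env.read_camera("side");u,v=px("side",[.43,-.32,.02]).astype(int);print(u,v)
cv2.imwrite("pics/s2.png",cv2.resize(a[v-70:v+50,u-80:u+80,::-1],None,fx=4,fy=4))
E
```

```text
t: 5.95
tcp_pos: [0.4256, -0.3437, 0.018]
tcp_rot: [0.726, 0.688, 0.0, 0.0]
force: [-0.5, -0.3, -0.7]
finger_gap: 0.266
gripper_force: 58.9
wz 0.39 shift cm [-0.32 -0.18  0.72] tcp [ 0.4256 -0.3437  0.018 ] yaw 86.89 tilt 0.06 gap 0.266 gf 58.9 F [-0.5 -0.3 -0.7] t 5.95 q [ 0.88  0.59 -0.39  1.95  0.34  0.67  0.23]
363 197
```

View pics/s2.png

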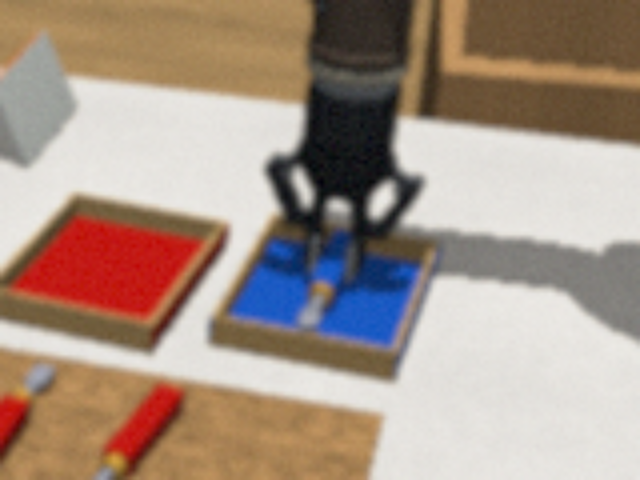

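The blade tip (310,320) is inside the tray walls and the chisel is just above the blue lining. I lower the last millimetres and watch the force.

```bash
python3 -m creep '[{"wx":0,"wy":0,"wz":0,"x":-0.2,"y":-0.1,"z":0.3,"grip":0.1},{"wx":0,"wy":0,"wz":0,"x":0,"y":0,"z":0.3,"grip":0.1},{"wx":0,"wy":0,"wz":0,"x":0,"y":0,"z":0,"grip":0.1},{"wx":0,"wy":0,"wz":0,"x":0,"y":0,"z":0.1,"grip":0.1},{"wx":0,"wy":0,"wz":0,"x":0,"y":0,"z":0,"grip":0.1},{"wx":0,"wy":0,"wz":0,"x":0,"y":0,"z":0,"grip":0.1}]'
```

```text
t: 6.6
tcp_pos: [0.4239, -0.3456, 0.0109]
tcp_rot: [0.726, 0.688, -0.0, 0.0]
force: [-1.8, 1.8, 5.9]
finger_gap: 0.264
gripper_force: 59.8
```

Touchdown (Fz about 6 N at z = 10.9 mm, as expected). Release and lift.

```bash
python3 -m creep '[{"wx":0,"wy":0,"wz":0,"x":0,"y":0,"z":0,"grip":0.35},{"wx":0,"wy":0,"wz":0,"x":0,"y":0,"z":0,"grip":0.5},{"wx":0,"wy":0,"wz":0,"x":0,"y":0,"z":0,"grip":0.5},{"wx":0,"wy":0,"wz":0,"x":0,"y":0,"z":0,"grip":0.5},{"wx":0,"wy":0,"wz":0,"x":0,"y":0,"z":-1,"grip":0.5},{"wx":0,"wy":0,"wz":0,"x":0,"y":0,"z":-3,"grip":0.5},{"wx":0,"wy":0,"wz":0,"x":0,"y":0,"z":-3,"grip":0.5},{"wx":0,"wy":0,"wz":0,"x":0,"y":0,"z":-3,"grip":0.6}]';  python3 - <<'E'
from h import *
p=chis((519,-73.9),80,1,-22);print(p);plan([*p,.1],80)
E
```

```text
t: 7.4
tcp_pos: [0.424, -0.3453, 0.112]
tcp_rot: [0.726, 0.688, 0.0, -0.0]
force: [0.8, -0.6, -0.1]
finger_gap: 0.602
gripper_force: 0.0
[ 0.52038919 -0.06602154]
wz 6.9 shift cm [29.18  4.65  1.2 ] tcp [ 0.424  -0.3453  0.112 ] yaw 86.9 tilt 0.01 gap 0.602 gf 0.0 F [ 0.8 -0.6 -0.1] t 7.4 q [ 0.94  0.46 -0.45  1.89  0.26  0.85  0.31]
```

```bash
python3 -m creep '[{"wx":0,"wy":0,"wz":6.9,"x":0,"y":0,"z":0,"grip":0.6},{"wx":0,"wy":0,"wz":0,"x":4,"y":0.6,"z":0,"grip":0.6},{"wx":0,"wy":0,"wz":0,"x":4.4,"y":0.7,"z":0,"grip":0.6},{"wx":0,"wy":0,"wz":0,"x":4.4,"y":0.7,"z":0,"grip":0.6},{"wx":0,"wy":0,"wz":0,"x":4.4,"y":0.7,"z":0,"grip":0.6},{"wx":0,"wy":0,"wz":0,"x":4.4,"y":0.7,"z":0,"grip":0.6},{"wx":0,"wy":0,"wz":0,"x":4.2,"y":0.7,"z":0.6,"grip":0.6},{"wx":0,"wy":0,"wz":0,"x":3.3,"y":0.5,"z":0.6,"grip":0.6}]'; python3 -m creep '[{"wx":0,"wy":0,"wz":0,"x":0,"y":0,"z":0,"grip":0.6},{"wx":0,"wy":0,"wz":0,"x":0,"y":0,"z":0,"grip":0.6}]'; python3 - <<'E'
from h import *
plan([.5204,-.066,.0078],80)
im=env.read_camera("top")
for c in blobs(mask(im,100,130,150,50),60):
    print(cv2.contourArea(c),outline("top",c,.028))
E
```

```text
t: 8.2
tcp_pos: [0.5209, -0.064, 0.0993]
tcp_rot: [0.766, 0.643, 0.001, 0.0]
force: [-0.4, -0.9, -0.2]
finger_gap: 0.603
gripper_force: 0.0
t: 8.4
tcp_pos: [0.5199, -0.0663, 0.0987]
tcp_rot: [0.765, 0.644, -0.0, 0.0]
force: [-0.4, -1.0, 0.7]
finger_gap: 0.6
gripper_force: 0.0
wz 0.11 shift cm [0.04 0.04 9.09] tcp [ 0.5199 -0.0663  0.0987] yaw 80.11 tilt 0.01 gap 0.6 gf 0.0 F [-0.4 -1.   0.7] t 8.4 q [ 0.41  0.45 -0.48  1.95  0.28  0.81 -0.4 ]
2446.5 [ 423.2 -317.6  182.7  134.5   86.5]
```

```bash
python3 -m creep '[{"wx":0,"wy":0,"wz":0,"x":0,"y":0,"z":2.5,"grip":0.6},{"wx":0,"wy":0,"wz":0,"x":0,"y":0,"z":2.5,"grip":0.6},{"wx":0,"wy":0,"wz":0,"x":0,"y":0,"z":2,"grip":0.6},{"wx":0,"wy":0,"wz":0,"x":0,"y":0,"z":1.1,"grip":0.6},{"wx":0,"wy":0,"wz":0,"x":0,"y":0,"z":0.6,"grip":0.6},{"wx":0,"wy":0,"wz":0,"x":0,"y":0,"z":0.3,"grip":0.6},{"wx":0,"wy":0,"wz":0,"x":0,"y":0,"z":0,"grip":0.6},{"wx":0,"wy":0,"wz":0,"x":0,"y":0,"z":0,"grip":0.6}]'; python3 -m creep '[{"wx":0,"wy":0,"wz":0,"x":0,"y":0,"z":0,"grip":0.1},{"wx":0,"wy":0,"wz":0,"x":0,"y":0,"z":0,"grip":0.1},{"wx":0,"wy":0,"wz":0,"x":0,"y":0,"z":0,"grip":0.1},{"wx":0,"wy":0,"wz":0,"x":0,"y":0,"z":0,"grip":0.1},{"wx":0,"wy":0,"wz":0,"x":0,"y":0,"z":0,"grip":0.1}]'
```

```text
t: 9.25
tcp_pos: [0.5204, -0.0671, 0.009]
tcp_rot: [0.766, 0.643, 0.0, 0.0]
force: [-0.5, -0.2, 0.2]
finger_gap: 0.597
gripper_force: 0.0
t: 9.75
tcp_pos: [0.5205, -0.067, 0.0091]
tcp_rot: [0.766, 0.643, 0.0, 0.001]
force: [-0.9, -0.5, 5.6]
finger_gap: 0.264
gripper_force: 59.9
```

```bash
python3 -m creep '[{"wx":0,"wy":0,"wz":0,"x":0,"y":0,"z":-1,"grip":0.1},{"wx":0,"wy":0,"wz":-2,"x":0,"y":0,"z":-3,"grip":0.1},{"wx":0,"wy":0,"wz":-2.4,"x":0,"y":0,"z":-3,"grip":0.1},{"wx":0,"wy":0,"wz":0,"x":0,"y":0,"z":-2,"grip":0.1},{"wx":0,"wy":0,"wz":0,"x":0,"y":0,"z":0,"grip":0.1},{"wx":0,"wy":0,"wz":0,"x":0,"y":0,"z":0,"grip":0.1}]';python3 - <<'E'
from h import *
plan([.576,-.3235,.0121],84.4)
E
```

```text
t: 10.35
tcp_pos: [0.5199, -0.0672, 0.0987]
tcp_rot: [0.741, 0.671, 0.0, 0.0]
force: [0.3, 0.1, -1.1]
finger_gap: 0.263
gripper_force: 59.2
wz -0.03 shift cm [-24.96   8.09   8.66] tcp [ 0.5199 -0.0672  0.0987] yaw 84.37 tilt 0.05 gap 0.263 gf 59.2 F [ 0.3  0.1 -1.1] t 10.35 q [ 0.44  0.45 -0.51  1.95  0.3   0.81 -0.33]
```

```bash
python3 -m creep '[{"wx":0,"wy":0,"wz":0,"x":-3,"y":1,"z":0,"grip":0.1},{"wx":0,"wy":0,"wz":0,"x":-4.2,"y":1.3,"z":0,"grip":0.1},{"wx":0,"wy":0,"wz":0,"x":-4.4,"y":1.4,"z":0,"grip":0.1},{"wx":0,"wy":0,"wz":0,"x":-4.4,"y":1.4,"z":0,"grip":0.1},{"wx":0,"wy":0,"wz":0,"x":-4.2,"y":1.4,"z":0,"grip":0.1},{"wx":0,"wy":0,"wz":0,"x":-3,"y":1,"z":0,"grip":0.1},{"wx":0,"wy":0,"wz":0,"x":-1.8,"y":0.6,"z":0,"grip":0.1},{"wx":0,"wy":0,"wz":0,"x":0,"y":0,"z":0,"grip":0.1}]';python3 -m creep '[{"wx":0,"wy":0,"wz":0,"x":0,"y":0,"z":2,"grip":0.1},{"wx":0,"wy":0,"wz":0,"x":0,"y":0,"z":2,"grip":0.1},{"wx":0,"wy":0,"wz":0,"x":0,"y":0,"z":0.8,"grip":0.1},{"wx":0,"wy":0,"wz":0,"x":0,"y":0,"z":0,"grip":0.1},{"wx":0,"wy":0,"wz":0,"x":0,"y":0,"z":0,"grip":0.1}]';python3 - <<'E'
from h import *
plan([.576,-.3235,.0121],84.4)
E
```

```text
t: 11.15
tcp_pos: [0.5746, -0.3273, 0.096]
tcp_rot: [0.742, 0.67, -0.001, -0.001]
force: [-0.1, 0.2, -1.0]
finger_gap: 0.261
gripper_force: 59.1
t: 11.65
tcp_pos: [0.5763, -0.3231, 0.0505]
tcp_rot: [0.741, 0.672, 0.0, -0.0]
force: [0.2, -0.8, 0.3]
finger_gap: 0.264
gripper_force: 59.1
wz 0.03 shift cm [-0.05 -0.03  3.84] tcp [ 0.5763 -0.3231  0.0505] yaw 84.43 tilt 0.02 gap 0.264 gf 59.1 F [ 0.2 -0.8  0.3] t 11.65 q [ 0.72  0.7  -0.42  1.63  0.34  0.88  0.07]
```

```bash
python3 -m creep '[{"wx":0,"wy":0,"wz":0,"x":0,"y":0,"z":1.5,"grip":0.1},{"wx":0,"wy":0,"wz":0,"x":0,"y":0,"z":1.2,"grip":0.1},{"wx":0,"wy":0,"wz":0,"x":0,"y":0,"z":0.6,"grip":0.1},{"wx":0,"wy":0,"wz":0,"x":0,"y":0,"z":0.3,"grip":0.1},{"wx":0,"wy":0,"wz":0,"x":0,"y":0,"z":0.1,"grip":0.1},{"wx":0,"wy":0,"wz":0,"x":0,"y":0,"z":0.1,"grip":0.1},{"wx":0,"wy":0,"wz":0,"x":0,"y":0,"z":0.1,"grip":0.1},{"wx":0,"wy":0,"wz":0,"x":0,"y":0,"z":0,"grip":0.1}]'
```

```text
t: 12.45
tcp_pos: [0.5764, -0.3238, 0.0121]
tcp_rot: [0.741, 0.672, 0.0, 0.0]
force: [-0.9, 0.5, 3.3]
finger_gap: 0.268
gripper_force: 59.6
```

Touchdown again (3.3 N at the expected height). Release and go for the last red chisel.

```bash
python3 -m creep '[{"wx":0,"wy":0,"wz":0,"x":0,"y":0,"z":0,"grip":0.35},{"wx":0,"wy":0,"wz":0,"x":0,"y":0,"z":0,"grip":0.45},{"wx":0,"wy":0,"wz":0,"x":0,"y":0,"z":0,"grip":0.45},{"wx":0,"wy":0,"wz":0,"x":0,"y":0,"z":0,"grip":0.45},{"wx":0,"wy":0,"wz":0,"x":0,"y":0,"z":-1,"grip":0.45},{"wx":0,"wy":0,"wz":0,"x":0,"y":0,"z":-3,"grip":0.45},{"wx":0,"wy":0,"wz":-5,"x":0,"y":0,"z":-3,"grip":0.5},{"wx":0,"wy":0,"wz":0,"x":0,"y":0,"z":-2,"grip":0.6}]';  python3 - <<'E'
from h import *
p=chis((619.5,-21.8),89.5,-1,-22);print(p);plan([*p,.0091],89.5)
E
```

```text
t: 13.25
tcp_pos: [0.5769, -0.324, 0.1042]
tcp_rot: [0.71, 0.704, 0.0, 0.001]
force: [-0.2, -0.4, -0.5]
finger_gap: 0.602
gripper_force: 0.0
[ 0.61943019 -0.0297997 ]
wz 0.05 shift cm [29.45  3.99  9.51] tcp [ 0.5769 -0.324   0.1042] yaw 89.55 tilt 0.15 gap 0.602 gf 0.0 F [-0.2 -0.4 -0.5] t 13.25 q [ 0.75  0.64 -0.46  1.6   0.33  0.98  0.17]
```

```bash
python3 -m creep '[{"wx":0,"wy":0,"wz":0,"x":3,"y":0.4,"z":0,"grip":0.6},{"wx":0,"wy":0,"wz":0,"x":4.5,"y":0.6,"z":0,"grip":0.6},{"wx":0,"wy":0,"wz":0,"x":4.7,"y":0.6,"z":0,"grip":0.6},{"wx":0,"wy":0,"wz":0,"x":4.8,"y":0.6,"z":0,"grip":0.6},{"wx":0,"wy":0,"wz":0,"x":4.7,"y":0.6,"z":0,"grip":0.6},{"wx":0,"wy":0,"wz":0,"x":4.5,"y":0.6,"z":0,"grip":0.6},{"wx":0,"wy":0,"wz":0,"x":3.2,"y":0.6,"z":0,"grip":0.6},{"wx":0,"wy":0,"wz":0,"x":0,"y":0,"z":0,"grip":0.6}]';python3 -m creep '[{"wx":0,"wy":0,"wz":0,"x":0,"y":0,"z":2,"grip":0.6},{"wx":0,"wy":0,"wz":0,"x":0,"y":0,"z":2,"grip":0.6},{"wx":0,"wy":0,"wz":0,"x":0,"y":0,"z":1,"grip":0.6},{"wx":0,"wy":0,"wz":0,"x":0,"y":0,"z":0,"grip":0.6},{"wx":0,"wy":0,"wz":0,"x":0,"y":0,"z":0,"grip":0.6}]';python3 - <<'E'
from h import *
plan([.6194,-.0298,.009],89.5)
im=env.read_camera("top")
cv2.imwrite("pics/top2.png",cv2.resize(im[150:300,120:460,::-1],None,fx=2.35,fy=2.35,interpolation=cv2.INTER_CUBIC))
E
```

```text
t: 14.05
tcp_pos: [0.62, -0.0225, 0.1027]
tcp_rot: [0.708, 0.706, 0.002, -0.001]
force: [-0.0, -0.3, 0.4]
finger_gap: 0.601
gripper_force: 0.0
t: 14.55
tcp_pos: [0.6195, -0.0304, 0.0519]
tcp_rot: [0.711, 0.703, 0.0, 0.0]
force: [0.1, -1.0, 0.0]
finger_gap: 0.6
gripper_force: 0.0
wz -0.14 shift cm [ 0.06 -0.01  4.29] tcp [ 0.6195 -0.0304  0.0519] yaw 89.36 tilt 0.03 gap 0.6 gf 0.0 F [ 0.1 -1.   0. ] t 14.55 q [ 0.3   0.65 -0.47  1.74  0.38  0.84 -0.35]
```

View pics/top2.png

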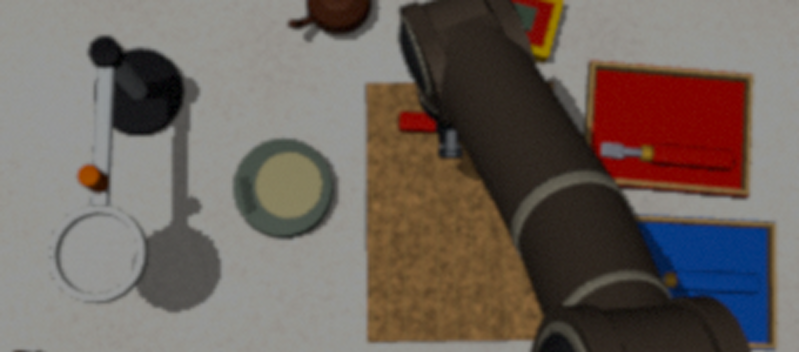

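Chisel b lies in the red tray's near half (blade at (612,150), handle end at (735,160)), the blue one is in the blue tray, and the gripper is over red_a's handle (415,122). Descend and grip.

```bash
python3 -m creep '[{"wx":0,"wy":0,"wz":0,"x":0,"y":0,"z":2,"grip":0.6},{"wx":0,"wy":0,"wz":0,"x":0,"y":0,"z":1.3,"grip":0.6},{"wx":0,"wy":0,"wz":0,"x":0,"y":0,"z":0.7,"grip":0.6},{"wx":0,"wy":0,"wz":0,"x":0,"y":0,"z":0.3,"grip":0.6},{"wx":0,"wy":0,"wz":0,"x":0,"y":0,"z":0,"grip":0.6},{"wx":0,"wy":0,"wz":0,"x":0,"y":0,"z":0,"grip":0.6}]'; python3 -m creep '[{"wx":0,"wy":0,"wz":0,"x":0,"y":0,"z":0,"grip":0.1},{"wx":0,"wy":0,"wz":0,"x":0,"y":0,"z":0,"grip":0.1},{"wx":0,"wy":0,"wz":0,"x":0,"y":0,"z":0,"grip":0.1},{"wx":0,"wy":0,"wz":0,"x":0,"y":0,"z":0,"grip":0.1},{"wx":0,"wy":0,"wz":0,"x":0,"y":0,"z":0,"grip":0.1}]'; python3 -m creep '[{"wx":0,"wy":0,"wz":0,"x":0,"y":0,"z":-1,"grip":0.1},{"wx":0,"wy":0,"wz":2.5,"x":0,"y":0,"z":-3,"grip":0.1},{"wx":0,"wy":0,"wz":2.5,"x":0,"y":0,"z":-3,"grip":0.1},{"wx":0,"wy":0,"wz":0,"x":0,"y":0,"z":-2,"grip":0.1},{"wx":0,"wy":0,"wz":0,"x":0,"y":0,"z":0,"grip":0.1},{"wx":0,"wy":0,"wz":0,"x":0,"y":0,"z":0,"grip":0.1}]'
```

```text
t: 15.2
tcp_pos: [0.6196, -0.03, 0.0088]
tcp_rot: [0.711, 0.703, 0.0, 0.0]
force: [0.2, 0.3, -0.7]
finger_gap: 0.601
gripper_force: 0.0
t: 15.7
tcp_pos: [0.6199, -0.0301, 0.0091]
tcp_rot: [0.711, 0.703, 0.001, 0.001]
force: [-0.2, -1.4, 6.1]
finger_gap: 0.267
gripper_force: 59.4
t: 16.3
tcp_pos: [0.6189, -0.0303, 0.0984]
tcp_rot: [0.741, 0.672, -0.0, 0.0]
force: [-0.2, -0.5, -1.5]
finger_gap: 0.265
gripper_force: 58.6
```

```bash
python3 -m creep '[{"wx":0,"wy":0,"wz":0,"x":-3,"y":0.6,"z":0,"grip":0.1},{"wx":0,"wy":0,"wz":0,"x":-4.2,"y":0.9,"z":0,"grip":0.1},{"wx":0,"wy":0,"wz":0,"x":-4.5,"y":1,"z":0,"grip":0.1},{"wx":0,"wy":0,"wz":0,"x":-4.5,"y":1,"z":0,"grip":0.1},{"wx":0,"wy":0,"wz":0,"x":-4.2,"y":0.9,"z":0,"grip":0.1},{"wx":0,"wy":0,"wz":0,"x":-3,"y":0.6,"z":0,"grip":0.1},{"wx":0,"wy":0,"wz":0,"x":-1.7,"y":0.4,"z":0,"grip":0.1},{"wx":0,"wy":0,"wz":0,"x":0,"y":0,"z":0,"grip":0.1}]';python3 -m creep '[{"wx":0,"wy":0,"wz":0,"x":0,"y":0,"z":2,"grip":0.1},{"wx":0,"wy":0,"wz":0,"x":0,"y":0,"z":2,"grip":0.1},{"wx":0,"wy":0,"wz":0,"x":0,"y":0,"z":0.5,"grip":0.1},{"wx":0,"wy":0,"wz":0,"x":0,"y":0,"z":0,"grip":0.1},{"wx":0,"wy":0,"wz":0,"x":0,"y":0,"z":0,"grip":0.1}]';python3 - <<'E'
from h import *
plan([.6479,-.2854,.0121],84.4)
E
```

```text
t: 17.1
tcp_pos: [0.6471, -0.2881, 0.0964]
tcp_rot: [0.742, 0.67, -0.001, -0.001]
force: [-0.6, 0.3, -0.8]
finger_gap: 0.267
gripper_force: 58.6
t: 17.6
tcp_pos: [0.649, -0.284, 0.054]
tcp_rot: [0.74, 0.672, 0.0, 0.0]
force: [-0.4, 0.1, -0.9]
finger_gap: 0.264
gripper_force: 58.6
wz 0.06 shift cm [-0.15 -0.1   4.19] tcp [ 0.649 -0.284  0.054] yaw 84.46 tilt 0.04 gap 0.264 gf 58.6 F [-0.4  0.1 -0.9] t 17.6 q [ 0.61  0.76 -0.42  1.5   0.35  0.96 -0.01]
```

```bash
python3 -m creep '[{"wx":0,"wy":0,"wz":0,"x":-0.1,"y":-0.1,"z":1.8,"grip":0.1},{"wx":0,"wy":0,"wz":0,"x":0,"y":0,"z":1.2,"grip":0.1},{"wx":0,"wy":0,"wz":0,"x":0,"y":0,"z":0.6,"grip":0.1},{"wx":0,"wy":0,"wz":0,"x":0,"y":0,"z":0.3,"grip":0.1},{"wx":0,"wy":0,"wz":0,"x":0,"y":0,"z":0.1,"grip":0.1},{"wx":0,"wy":0,"wz":0,"x":0,"y":0,"z":0.1,"grip":0.1},{"wx":0,"wy":0,"wz":0,"x":0,"y":0,"z":0.1,"grip":0.1},{"wx":0,"wy":0,"wz":0,"x":0,"y":0,"z":0,"grip":0.1}]'
```

```text
t: 18.4
tcp_pos: [0.6476, -0.2862, 0.0122]
tcp_rot: [0.741, 0.672, 0.0, 0.0]
force: [-1.4, 0.2, 2.5]
finger_gap: 0.264
gripper_force: 59.0
```

Set down (2.5 N). Release, then lift well above the lamp height.

```bash
python3 -m creep '[{"wx":0,"wy":0,"wz":0,"x":0,"y":0,"z":0,"grip":0.35},{"wx":0,"wy":0,"wz":0,"x":0,"y":0,"z":0,"grip":0.45},{"wx":0,"wy":0,"wz":0,"x":0,"y":0,"z":0,"grip":0.45},{"wx":0,"wy":0,"wz":0,"x":0,"y":0,"z":0,"grip":0.45},{"wx":0,"wy":0,"wz":0,"x":0,"y":0,"z":-1,"grip":0.45},{"wx":0,"wy":0,"wz":0,"x":0,"y":0,"z":-3,"grip":0.45},{"wx":0,"wy":0,"wz":0,"x":0,"y":0,"z":-4,"grip":0.5},{"wx":0,"wy":0,"wz":0,"x":0,"y":0,"z":-4,"grip":0.6}]' >/dev/null; python3 -m creep '[{"wx":0,"wy":0,"wz":-8,"x":0,"y":0,"z":-4,"grip":0.6},{"wx":0,"wy":0,"wz":-8,"x":0,"y":0,"z":-4,"grip":0.6},{"wx":0,"wy":0,"wz":-8,"x":0,"y":0,"z":-4,"grip":0.6},{"wx":0,"wy":0,"wz":-8,"x":0,"y":0,"z":-4,"grip":0.6},{"wx":0,"wy":0,"wz":-8,"x":0,"y":0,"z":-2,"grip":0.6},{"wx":0,"wy":0,"wz":-8,"x":0,"y":0,"z":0,"grip":0.6},{"wx":0,"wy":0,"wz":-8,"x":0,"y":0,"z":0,"grip":0.6},{"wx":0,"wy":0,"wz":-8,"x":0,"y":0,"z":0,"grip":0.6}]';  python3 - <<'E'
from h import *
plan([.5175,.3488,.3],179.4)
E
```

```text
t: 20.0
tcp_pos: [0.6472, -0.286, 0.3125]
tcp_rot: [0.27, 0.963, -0.0, 0.001]
force: [0.0, -0.7, 0.0]
finger_gap: 0.604
gripper_force: 0.0
wz -30.68 shift cm [13.63 63.34  1.25] tcp [ 0.6472 -0.286   0.3125] yaw 148.72 tilt 0.06 gap 0.604 gf 0.0 F [ 0.  -0.7  0. ] t 20.0 q [ 0.76  0.61 -0.72  1.21  0.39  1.45  1.11]
```

```bash
python3 -m creep '[{"wx":0,"wy":0,"wz":-7.7,"x":0,"y":0,"z":0,"grip":0.6},{"wx":0,"wy":0,"wz":-7.7,"x":0,"y":0,"z":0,"grip":0.6},{"wx":0,"wy":0,"wz":-7.7,"x":0,"y":0,"z":0,"grip":0.6},{"wx":0,"wy":0,"wz":-7.6,"x":0,"y":0,"z":0,"grip":0.6},{"wx":0,"wy":0,"wz":0,"x":0.5,"y":2.5,"z":0,"grip":0.6},{"wx":0,"wy":0,"wz":0,"x":0.9,"y":4,"z":0,"grip":0.6},{"wx":0,"wy":0,"wz":0,"x":0.9,"y":4,"z":0,"grip":0.6},{"wx":0,"wy":0,"wz":0,"x":0.9,"y":4,"z":0,"grip":0.6}]' >/dev/null; python3 -m creep '[{"wx":0,"wy":0,"wz":0,"x":0.9,"y":4,"z":0,"grip":0.6},{"wx":0,"wy":0,"wz":0,"x":0.9,"y":4,"z":0,"grip":0.6},{"wx":0,"wy":0,"wz":0,"x":0.9,"y":4,"z":0,"grip":0.6},{"wx":0,"wy":0,"wz":0,"x":0.9,"y":4,"z":0,"grip":0.6},{"wx":0,"wy":0,"wz":0,"x":0.9,"y":4,"z":0,"grip":0.6},{"wx":0,"wy":0,"wz":0,"x":0.9,"y":4,"z":0,"grip":0.6},{"wx":0,"wy":0,"wz":0,"x":0.9,"y":4,"z":0,"grip":0.6},{"wx":0,"wy":0,"wz":0,"x":0.9,"y":4,"z":0,"grip":0.6}]';  python3 - <<'E'
from h import *
plan([.5175,.3488,.3],179.4)
E
```

```text
t: 21.6
tcp_pos: [0.5501, 0.1819, 0.3122]
tcp_rot: [0.008, 1.0, -0.0, 0.001]
force: [0.0, 0.3, -0.5]
finger_gap: 0.596
gripper_force: 0.0
wz -0.33 shift cm [ 3.43 16.65  1.22] tcp [0.5501 0.1819 0.3122] yaw 179.07 tilt 0.08 gap 0.596 gf 0.0 F [ 0.   0.3 -0.5] t 21.6 q [ 0.29  0.43 -0.96  1.55  0.36  1.35  0.84]
```

```bash
python3 -m creep '[{"wx":0,"wy":0,"wz":-0.3,"x":0.9,"y":4,"z":0.3,"grip":0.6},{"wx":0,"wy":0,"wz":0,"x":0.9,"y":4,"z":0.3,"grip":0.6},{"wx":0,"wy":0,"wz":0,"x":0.9,"y":4,"z":0.3,"grip":0.6},{"wx":0,"wy":0,"wz":0,"x":0.6,"y":3,"z":0.3,"grip":0.6},{"wx":0,"wy":0,"wz":0,"x":0.2,"y":1.7,"z":0,"grip":0.6},{"wx":0,"wy":0,"wz":0,"x":0,"y":0,"z":0,"grip":0.6},{"wx":0,"wy":0,"wz":0,"x":0,"y":0,"z":0,"grip":0.6}]';  python3 - <<'E'
from h import *
plan([.5175,.3488,.208],179.4)
a=env.read_camera("side");b=env.read_camera("top")
x=cv2.resize(a[150:360,120:400],(800,600)); y=cv2.resize(b[160:310,360:460],(400,600))
cv2.imwrite("pics/s3.png",cv2.resize(np.hstack([x,y]),(800,400))[:,:,::-1])
E
```

```text
t: 22.3
tcp_pos: [0.5177, 0.3477, 0.2997]
tcp_rot: [0.005, 1.0, -0.0, 0.0]
force: [0.5, -0.7, 0.1]
finger_gap: 0.6
gripper_force: 0.0
wz 0.02 shift cm [0.02 0.11 9.17] tcp [0.5177 0.3477 0.2997] yaw 179.42 tilt 0.04 gap 0.6 gf 0.0 F [ 0.5 -0.7  0.1] t 22.3 q [-0.05  0.52 -0.94  1.46  0.42  1.37  0.55]
```

View pics/s3.png

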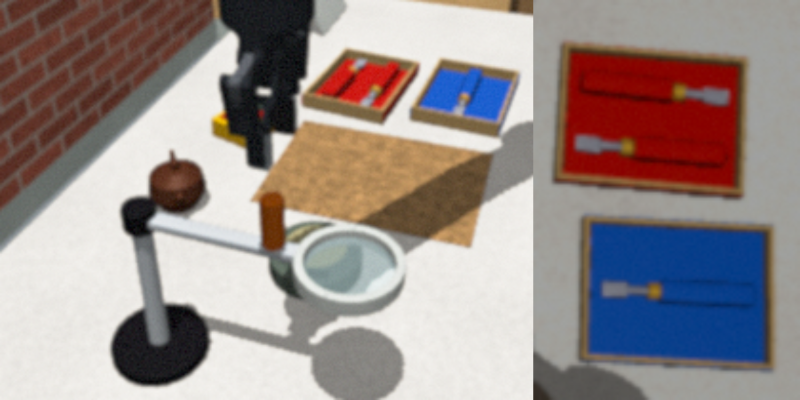

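All three chisels lie flat in the right trays: red ones at right-panel (655,88) and (650,148), blue at (680,292). The gripper hangs above the knob (272,200). I check the knob position across both views before descending.

```bash
python3 - <<'E'
from h import *
for X in([.5175,.3488,.251],[.5175,.3488,.196]):print(px("side",X),px("top",X))
s=env.camera_info
P=[]
ks=[]
for n,uv in(("side",(262.5,251.5)),):pass
A=[];b=[]
for n,uv in(("side",(262.6,265.5)),("top",(158.3,225.3))):
    i=s(n);c=-i["R"].T@i["t"];d=i["R"].T@np.linalg.solve(i["camera_matrix"],np.r_[uv,1.]);d/=np.linalg.norm(d)
    M=np.eye(3)-np.outer(d,d);A.append(M);b.append(M@c)
print(np.linalg.solve(sum(A),sum(b)))
E
```

```text
[263.67648198 253.18550567] [157.32823881 224.47940458]
[264.72004185 277.48910663] [162.48639702 228.10481402]
[0.51937879 0.35230895 0.22604191]
```

```bash
python3 -m creep '[{"wx":0,"wy":0,"wz":0,"x":0,"y":0.1,"z":2,"grip":0.6},{"wx":0,"wy":0,"wz":0,"x":0,"y":0,"z":1,"grip":0.6},{"wx":0,"wy":0,"wz":0,"x":0,"y":0,"z":0,"grip":0.6},{"wx":0,"wy":0,"wz":0,"x":0,"y":0,"z":0,"grip":0.6}]'
```

```text
t: 22.8
tcp_pos: [0.5181, 0.3482, 0.2695]
tcp_rot: [0.006, 1.0, -0.0, -0.0]
force: [-0.7, 0.5, 0.8]
finger_gap: 0.596
gripper_force: 0.0
```

Views agree within 4 mm (mid-knob z 0.226 against the expected 0.223). Nudge 2 mm and descend.

```bash
python3 -m creep '[{"wx":0,"wy":0,"wz":0,"x":0,"y":0.2,"z":1,"grip":0.6},{"wx":0,"wy":0,"wz":0,"x":0,"y":0,"z":1.5,"grip":0.6},{"wx":0,"wy":0,"wz":0,"x":0,"y":0,"z":1.5,"grip":0.6},{"wx":0,"wy":0,"wz":0,"x":0,"y":0,"z":1.2,"grip":0.6},{"wx":0,"wy":0,"wz":0,"x":0,"y":0,"z":0.7,"grip":0.6},{"wx":0,"wy":0,"wz":0,"x":0,"y":0,"z":0,"grip":0.6},{"wx":0,"wy":0,"wz":0,"x":0,"y":0,"z":0,"grip":0.6}]';python3 -m creep '[{"wx":0,"wy":0,"wz":0,"x":0,"y":0,"z":0,"grip":0.4},{"wx":0,"wy":0,"wz":0,"x":0,"y":0,"z":0,"grip":0.3},{"wx":0,"wy":0,"wz":0,"x":0,"y":0,"z":0,"grip":0.1},{"wx":0,"wy":0,"wz":0,"x":0,"y":0,"z":0,"grip":0.1},{"wx":0,"wy":0,"wz":0,"x":0,"y":0,"z":0,"grip":0.1}]'
```

```text
t: 23.5
tcp_pos: [0.5177, 0.3511, 0.2104]
tcp_rot: [0.005, 1.0, 0.0, -0.0]
force: [0.0, 0.2, 0.1]
finger_gap: 0.599
gripper_force: 0.0
t: 24.0
tcp_pos: [0.5179, 0.3508, 0.2111]
tcp_rot: [0.006, 1.0, -0.0, 0.0]
force: [-1.2, -3.1, 5.0]
finger_gap: 0.265
gripper_force: 58.5
```

Knob gripped. Swing along the arc, 4° per row (tool turning with the arm).

```bash
python3 -m creep '[{"wx":0,"wy":0,"wz":-2,"x":-0.01,"y":-0.5,"z":0,"grip":0.1},{"wx":0,"wy":0,"wz":-4,"x":-0.035,"y":-1.01,"z":0,"grip":0.1},{"wx":0,"wy":0,"wz":-4,"x":-0.035,"y":-1.01,"z":0,"grip":0.1},{"wx":0,"wy":0,"wz":-4,"x":-0.035,"y":-1.01,"z":0,"grip":0.1},{"wx":0,"wy":0,"wz":-4,"x":-0.035,"y":-1.01,"z":0,"grip":0.1},{"wx":0,"wy":0,"wz":-4,"x":-0.035,"y":-1.01,"z":0,"grip":0.1}]';  python3 - <<'E'
from h import *
plan([.5807,.2269,.2111],235.9)
E
```

```text
t: 24.6
tcp_pos: [0.5275, 0.2971, 0.2111]
tcp_rot: [-0.187, 0.982, 0.001, 0.0]
force: [-0.8, 1.0, 4.3]
finger_gap: 0.262
gripper_force: 59.6
wz -34.37 shift cm [ 2.83 -8.34 -0.  ] tcp [0.5275 0.2971 0.2111] yaw -158.47 tilt 0.08 gap 0.262 gf 59.6 F [-0.8  1.   4.3] t 24.6 q [ 0.09  0.6  -1.01  1.62  0.53  1.22  0.92]
```

```bash
python3 -m creep '[{"wx":0,"wy":0,"wz":-4,"x":-0.035,"y":-1.01,"z":0,"grip":0.1},{"wx":0,"wy":0,"wz":-4,"x":-0.035,"y":-1.01,"z":0,"grip":0.1},{"wx":0,"wy":0,"wz":-4,"x":-0.035,"y":-1.01,"z":0,"grip":0.1},{"wx":0,"wy":0,"wz":-4,"x":-0.035,"y":-1.01,"z":0,"grip":0.1},{"wx":0,"wy":0,"wz":-4,"x":-0.035,"y":-1.01,"z":0,"grip":0.1},{"wx":0,"wy":0,"wz":-4,"x":-0.035,"y":-1.01,"z":0,"grip":0.1},{"wx":0,"wy":0,"wz":-4,"x":-0.035,"y":-1.01,"z":0,"grip":0.1},{"wx":0,"wy":0,"wz":0,"x":0,"y":0,"z":0,"grip":0.1}]'; python3 -m creep '[{"wx":0,"wy":0,"wz":-2.5,"x":0,"y":-0.63,"z":0,"grip":0.1},{"wx":0,"wy":0,"wz":0,"x":0,"y":0,"z":0,"grip":0.1},{"wx":0,"wy":0,"wz":0,"x":0,"y":0,"z":0,"grip":0.1}]'; python3 - <<'E'
from h import *
plan([.5807,.2269,.2111],235.9)
a=env.read_camera("top");b=env.read_camera("side")
x=cv2.resize(a[160:280,130:290],(533,400),interpolation=cv2.INTER_CUBIC);y=cv2.resize(b[200:360,170:350],(450,400))
cv2.imwrite("pics/l1.png",cv2.resize(np.hstack([x,y]),(800,326))[:,:,::-1])
E
```

```text
t: 25.4
tcp_pos: [0.5696, 0.2371, 0.211]
tcp_rot: [-0.417, 0.909, -0.001, -0.0]
force: [-2.1, -8.1, 9.5]
finger_gap: 0.265
gripper_force: 60.2
t: 25.7
tcp_pos: [0.5738, 0.2337, 0.2111]
tcp_rot: [-0.436, 0.9, -0.001, -0.0]
force: [-1.0, -7.2, 8.4]
finger_gap: 0.267
gripper_force: 60.1
wz -4.14 shift cm [ 0.17 -0.95 -0.  ] tcp [0.5738 0.2337 0.2111] yaw -128.24 tilt 0.14 gap 0.267 gf 60.1 F [-1.  -7.2  8.4] t 25.7 q [ 0.25  0.67 -1.12  1.58  0.63  1.28  1.51]
```

View pics/l1.png

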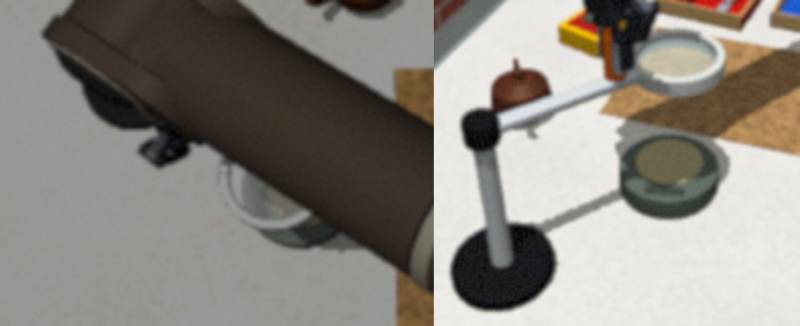

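Left panel (top): the lens ring at (280,180) is partly hidden by the arm and near the stone at (300,215). Right panel (side): ring (680,65), stone (670,170). About 4° remain. I move that, then release and clear the view to measure.

```bash
python3 -m creep '[{"wx":0,"wy":0,"wz":-2,"x":0.05,"y":-0.5,"z":0,"grip":0.1},{"wx":0,"wy":0,"wz":-2,"x":0.05,"y":-0.5,"z":0,"grip":0.1},{"wx":0,"wy":0,"wz":0,"x":0,"y":0,"z":0,"grip":0.1},{"wx":0,"wy":0,"wz":0,"x":0,"y":0,"z":0,"grip":0.1},{"wx":0,"wy":0,"wz":0,"x":0,"y":0,"z":0,"grip":0.1}]'; python3 -m creep '[{"wx":0,"wy":0,"wz":0,"x":0,"y":0,"z":0,"grip":0.35},{"wx":0,"wy":0,"wz":0,"x":0,"y":0,"z":0,"grip":0.5},{"wx":0,"wy":0,"wz":0,"x":0,"y":0,"z":0,"grip":0.5},{"wx":0,"wy":0,"wz":0,"x":0,"y":0,"z":0,"grip":0.5},{"wx":0,"wy":0,"wz":0,"x":0,"y":0,"z":-2,"grip":0.5},{"wx":0,"wy":0,"wz":0,"x":0,"y":0,"z":-3,"grip":0.5},{"wx":0,"wy":0,"wz":0,"x":0,"y":0,"z":-3,"grip":0.5},{"wx":0,"wy":0,"wz":0,"x":0,"y":0,"z":-2,"grip":0.5}]'
```

```text
t: 26.3
tcp_pos: [0.5817, 0.2278, 0.2111]
tcp_rot: [-0.468, 0.884, -0.001, 0.001]
force: [1.7, -3.2, 5.1]
finger_gap: 0.266
gripper_force: 59.8
t: 27.1
tcp_pos: [0.5804, 0.2292, 0.3124]
tcp_rot: [-0.469, 0.883, 0.0, 0.001]
force: [1.0, 0.7, -0.5]
finger_gap: 0.5
gripper_force: 0.0
```

```bash
python3 -m creep '[{"wx":0,"wy":0,"wz":0,"x":2.5,"y":-1.7,"z":0,"grip":0.5},{"wx":0,"wy":0,"wz":0,"x":3.6,"y":-2.4,"z":0,"grip":0.5},{"wx":0,"wy":0,"wz":0,"x":3.6,"y":-2.4,"z":0,"grip":0.5},{"wx":0,"wy":0,"wz":0,"x":3.6,"y":-2.4,"z":0,"grip":0.5},{"wx":0,"wy":0,"wz":0,"x":3.6,"y":-2.4,"z":0,"grip":0.5},{"wx":0,"wy":0,"wz":0,"x":3.6,"y":-2.4,"z":0,"grip":0.5},{"wx":0,"wy":0,"wz":0,"x":3.6,"y":-2.4,"z":0,"grip":0.5},{"wx":0,"wy":0,"wz":0,"x":3.6,"y":-2.4,"z":0,"grip":0.5}]'; python3 - <<'E'
from h import *
a=env.read_camera("top");b=env.read_camera("side")
x=cv2.resize(a[160:280,130:290],(800,600),interpolation=cv2.INTER_CUBIC)
cv2.imwrite("pics/l2.png",x[:,:,::-1]);cv2.imwrite("pics/l2full.png",a[:,:,::-1]);cv2.imwrite("pics/l2side.png",b[:,:,::-1])
g=cv2.cvtColor(a,cv2.COLOR_RGB2HSV)
for c in blobs(mask(a,5,18,170,90),20):
    u=c[:,0].mean(0)
    if 150<u[0]<270 and 160<u[1]<270: print("knob",u,ray("top",u,.245))
print("stone px",px("top",[.540,.167,.015]),"expected lens px",px("top",[.540,.167,.19]))
E
```

```text
t: 27.9
tcp_pos: [0.5779, -0.1063, 0.3103]
tcp_rot: [-0.469, 0.883, -0.0, 0.0]
force: [0.5, -0.5, 0.9]
finger_gap: 0.497
gripper_force: 0.0
knob [207.22727273 198.5       ] [0.58232033 0.23027463 0.245     ]
stone px [240.79639026 229.93427749] expected lens px [234.90372782 219.17190161]
```

View pics/l2.png

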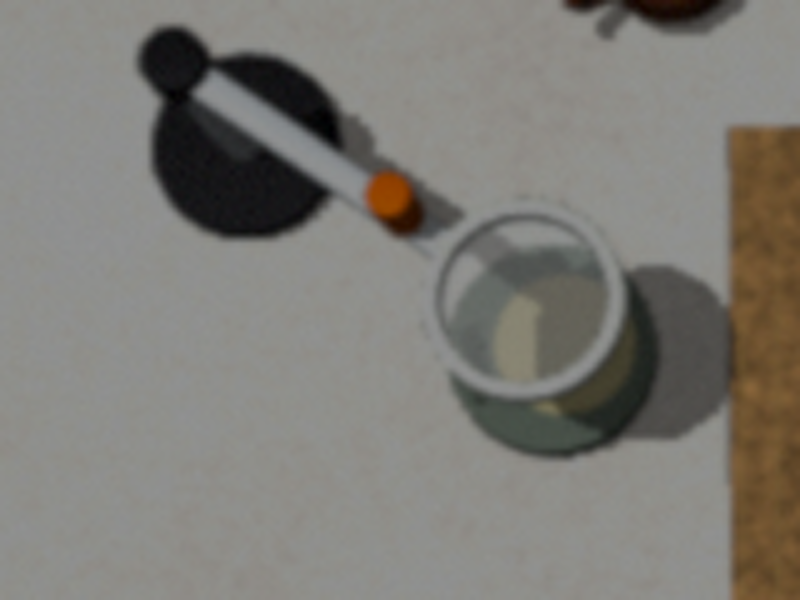

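The ring centre in the crop is about (530,300), i.e. px (236,220), against an expected (234.9,219.2). The stone's outline centre stays at px (240.4,230). A numeric check from both views follows.

```bash
python3 - <<'E'
from h import *
rd=lambda f:cv2.cvtColor(cv2.imread(f),cv2.COLOR_BGR2RGB)
a=rd("pics/l2full.png")
print("lens by eye",ray("top",(130+530/5-.4,160+300/5-.4),.188))
d=cv2.medianBlur(cv2.cvtColor(cv2.resize(a[160:280,130:290],(800,600),interpolation=cv2.INTER_CUBIC),cv2.COLOR_RGB2GRAY),5)
h=cv2.HoughCircles(d,cv2.HOUGH_GRADIENT,1.5,40,param1=80,param2=30,minRadius=75,maxRadius=115)
for c in h[0][:6]: print(c, ray("top",(130+c[0]/5-.4,160+c[1]/5-.4),.195 if c[1]<325 else .015))
b=rd("pics/l2side.png");hs=cv2.cvtColor(b,cv2.COLOR_RGB2HSV)
m=cv2.inRange(hs,(35,20,20),(100,255,150));m[:245]=0;m[320:]=0;m[:,:230]=0;m[:,300:]=0
for c in blobs(m,150): print("side stone",cv2.boundingRect(c),cv2.contourArea(c))
x=b[200:330,200:330];cv2.imwrite("pics/l3.png",cv2.resize(x,(600,600),interpolation=cv2.INTER_CUBIC)[:,:,::-1])
for n,X in(("stone top",[.5403,.1675,.03]),("stone bot",[.5403,.1675,0]),("lens",[.5403,.1675,.188])):print(n,((px("side",X)-200)*600/130).round())
E
```

```text
lens by eye [0.53923717 0.16541037 0.188     ]
[246.75 147.75  95.55] [0.61840724 0.31084456 0.195     ]
[519.75 290.25 107.25] [0.54305002 0.16998741 0.195     ]
[552.75 351.75 105.15] [0.53996942 0.16884803 0.015     ]
side stone (261, 269, 39, 38) 599.5
stone top [395. 372.]
stone bot [396. 414.]
lens [394. 121.]
```

View pics/l3.png

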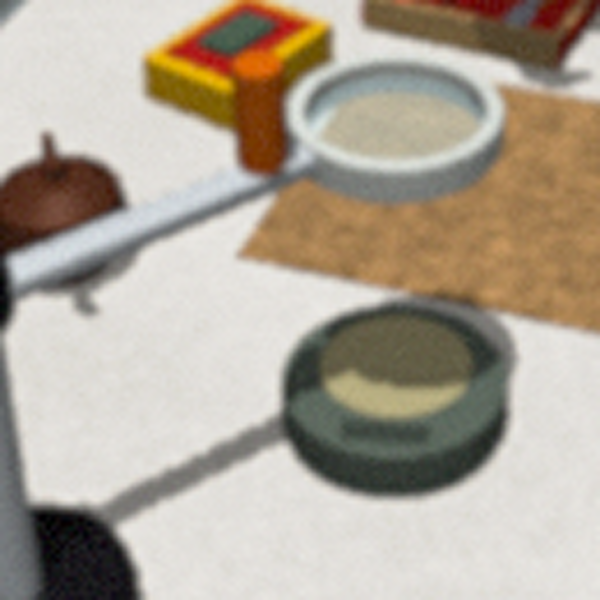

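The side view shows the lens ring (columns 285–505, mid 395) directly above the stone (283–508, mid 395). The top view puts the lens at about (0.540,0.167) and the stone at (0.540,0.168), so it is centred. The gripper is clear, so I hand the job in.

```bash
python3 -m creep '[{"wx":0,"wy":0,"wz":0,"x":0,"y":0,"z":0,"grip":0.5},{"wx":0,"wy":0,"wz":0,"x":0,"y":0,"z":0,"grip":0.5},{"wx":0,"wy":0,"wz":0,"x":0,"y":0,"z":0,"grip":0.5}]' && python3 -c "
from bench import env
print(env.job_done())"
```

```text
t: 28.3
tcp_pos: [0.5782, -0.1026, 0.3106]
tcp_rot: [-0.47, 0.883, -0.0, 0.0]
force: [-0.0, 0.5, -1.0]
finger_gap: 0.497
gripper_force: 0.0
the job is handed in; nothing more can be done
None
```

I handed the job in at about 28 s: all three chisels were set down flat in the trays of their colour, then the lens was swung to within about 5 mm of centre above the stone, with the gripper clear; no verdict came back.

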